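Empty spent coin cells into the battery box

ROBOT

A 6-joint arm with a two-finger parallel gripper is mounted at the origin on the work surface. World frame = base frame: x ahead of the robot, y to its left, z up, the work surface at z = 0. Lengths are in m, angles in rad, forces in N, time in s.
With the tool pointing down it reaches from about 0.275 to 0.825 m from the base axis. Payload 4.9 kg.
Tool frame: the origin (TCP) lies midway between the tips of the shut fingers; the grasp point (between the pads) lies 19 mm behind it (bot.grip_depth is the distance from the TCP to the grasp point, in m); z points along the fingers, y is the line along which they close (so a half turn about z gives the same grasp; the last joint's range is limited). The gripper opens to 85 mm and grips with 20 to 120 N. Pads are 22 mm wide; open, the fingers measure 114 mm over their backs; the gripper's body (76 mm by 85 mm) begins 54 mm behind the grasp point. The pads swing forward as they close: fully open they stand 13 mm farther back than shut.
Start: joints at [-1.479, 0.326, -0.193, 1.052, 0, 1.437], TCP at [0.123, -0.536, 0.231] pointing down, gripper open.
Joint ranges: [-2.65, 2.65], [-0.97, 1.79], [-1.3, 1.35], [-1.93, 2.1], [-1.47, 1.37], [-3.14, 3.14]. Speed limits (rad/s): [2.57, 2.57, 3.14, 3.14, 3.14, 3.14].

INTERFACE

Orientations are given as a unit quaternion [w, x, y, z].
In Python, from cell import bot gives the robot as it stands. Calls block until the motion is done:
- bot.move_pose(position, orientation): joint-space move of the TCP to a pose.
- bot.move_linear(position, speed=0.15, rotation=None, until_force=None): straight line of the TCP; rotation=None keeps the orientation; speed is the mean speed in m/s. With until_force (N) it stops when the force on the tool has changed by that much, and returns True; else False.
- bot.goto_joints(angles): joint-space move.
- bot.set_gripper(opening, grasp_force=None): opening from 0.0 (shut) to 1.0 (fully open); grasp_force is the grip in N (None keeps the last); returns when the fingers have stopped.
- bot.wait(seconds).
- bot.solve_ik(position, orientation): joint angles nearest the present ones, or None.
- bot.camera(name): name is "scene" or "top"; returns the picture (400x640x3 uint8, red, green, blue); there is no depth.
- bot.calibration(name): a dict with "mtx" (3x3 intrinsics, pixels), "k1" (the pictures are not rectified: a ray, as slopes to the right and down, at radius r is drawn at 1 + k1 r^2 times it, then the intrinsics apply), "extrinsics" (4x4, takes a point from world to camera coordinates). Camera axes: x right, y down, z forward; pixel columns grow to the right and rows downward; lengths in m; the calibration is good to about 2 mm. A picture is of the moment at which its call begins. calibration takes no time and is no camera call.
A pose or a line that the arm cannot do raises bot.PlanningError and nothing moves.
- bot.close_job(): hands the job in, once; it reports no verdict.
Trained networks look in the newest picture that a camera, given by its name, has taken for a name from the list of things; names that differ only in an ending like _2 or _b are one class to them, and where a whole thing is asked for, a point or a joint stands for the part that bears it (a point fixed in the world has none). Each returns a list of dicts, best first, with "confidence" (0 to 1); they miss things now and then, are a little off and sometimes report something else, mostly with a low value. They report only what shows in the picture. A call takes as long as a camera call.
- bot.search_frame(camera, thing): "bbox" ([left, top, width, height] in pixels, round what is visible of it).
Readings, each from a call of its own:
- bot.read_clock(): time.
- bot.read_joint_positions(): joint angles.
- bot.read_joint_vel(): joint speeds.
- bot.read_joint_efforts(): joint torques, N m.
- bot.read_position(): TCP position.
- bot.read_tool_rot(): TCP orientation.
- bot.read_ft_force(): force on the tool from outside, world axes, zero at the start.
- bot.read_moment(): the same for the moment, N m.
- bot.read_gripper_width(): opening from 0.0 (shut) to 1.0 (fully open).
Only numpy, scipy, OpenCV 4.12 (cv2) and the standard library are available. Lean on these libraries where they do the work, as an engineer would, in place of code of your own. Each camera call takes 0.05 s, during which the arm holds its last target. There are 200 camera calls.

TASK

Clear the bench of the spent coin cells: slide the battery box's shutter open, gather every coin cell lying on the bench into the parts cup, then press the box's sprung flap open with the lip of the cup and tip the cells through into the box, keeping your fingers off the flap. Afterwards stand the cup upright, wholly on its black pad, and slide the shutter fully shut. Leave the movement holder, tin, loupe and screwdriver where they are.

Things in the scene. Friction and masses are not known exactly. Their poses are not given: they have to be found in the camera images.
- mat: pale green bench mat, 260 x 360 x 2 mm, fixed; origin under its centre; the cells start on it (top at z = 2 mm)
- pad: black rubber pad, 170 (its x) x 100 (its y) x 4 mm, fixed; origin under its centre (top at z = 4 mm); the parts cup's place
- cell1: spent coin cell: plain steel disc, diameter 24.5 mm, 7.7 mm thick, 10.5 g; origin at the centre of one flat face (the underside at the start); lies flat on the mat at first. May be absent
- cell2: spent coin cell: plain steel disc, diameter 24.5 mm, 7.7 mm thick, 10.5 g; origin at the centre of one flat face (the underside at the start); lies flat on the mat at first. May be absent
- cell3: spent coin cell: plain steel disc, diameter 24.5 mm, 7.7 mm thick, 10.5 g; origin at the centre of one flat face (the underside at the start); lies flat on the mat at first. May be absent
- cell4: spent coin cell: plain steel disc, diameter 24.5 mm, 7.7 mm thick, 10.5 g; origin at the centre of one flat face (the underside at the start); lies flat on the mat at first. May be absent
- cell5: spent coin cell: plain steel disc, diameter 24.5 mm, 7.7 mm thick, 10.5 g; origin at the centre of one flat face (the underside at the start); lies flat on the mat at first. May be absent
- cell6: spent coin cell: plain steel disc, diameter 24.5 mm, 7.7 mm thick, 10.5 g; origin at the centre of one flat face (the underside at the start); lies flat on the mat at first. May be absent
- cup: open aluminium parts cup, about 0.16 kg; starts on the pad. Origin under its flat floor, which is 3 mm thick, from x = -35 to +53 mm, 66 mm wide (60 inside); side and back walls 28 mm high. On the -x side no wall: the floor goes on as a spout (see cup_lip). Handle tab at the back (see cup_grip)
- cup_lip (a point): middle of the cup's pouring lip, at (-70, 0, 11) mm in the cup's frame; axes as the cup's. The spout is a ramp 66 mm wide that rises at 15 deg from the floor's end to this lip, with side walls about 15 mm high; parts are tipped out over it
- cup_grip (a point): point in the cup's handle, at (66, 0, 60) mm in the cup's frame; axes as the cup's. The handle is a black upright tab behind the back wall, 26 mm long in x, 12 mm thick in y (pinch it along y), from z = 0 to 80 mm
- bin: battery collection box with clear walls and grey top, fixed, 130 (x) x 220 (y) x 120 mm high, walls 4 mm; origin under its centre. Its top has a rectangular port with a sprung flap under it, and a sliding shutter over it
- port (a point): centre of the port at the level of the box's top face, at (0, -52, 120) mm in the box's frame; axes as the box's. The port is 80 mm in x and 90 mm in y
- flap (a joint): dark steel one-way flap that fills the port just below the top face, 77 mm long in x, 86 mm wide in y, hinged along the port's +x edge (box frame); opens only inward: its -x edge swings down. 0 = shut, rad, up to 1.35; a spring shuts it: about 1 N at its free edge starts it, about 2.5 N to hold it at 1 rad when pressed in its outer part. Cells laid on it do not open it
- shutter (a joint): aluminium shutter plate 106 (x) x 100 (y) x 4 mm that slides on the box's top along the box's y. m: 0 = port fully covered, grows towards +y of the box, 0.104 = port fully clear. Stays where it is left; moves at about 1 to 2 N
- shutter_tab (a point): middle of the black upright tab on the shutter, 40 mm long in x, 12 mm thick in y (pinch it along the box's y, or push it), 32 mm high: it reaches from 5 to 37 mm above the box's top face, this point lies 27 mm above it
- holder: bystander: small steel movement holder, 36 x 36 x 17 mm high; origin under its centre
- tin: bystander: small round steel tin, diameter 33 mm, 21 mm high; origin under its centre
- loupe: bystander: black eye loupe, diameter 34 mm, 30 mm high; origin under its centre
- driver: bystander: screwdriver 120 mm long lying along its x axis

How it is judged:
By the outcome, as a careful person would: the job done as asked, in the order asked, and still so for the second after the job is handed in, with the robot touching nothing.
Of cell1, cell2, cell3, cell4, cell5, cell6 only 3 to 6 are there at a start; the rules pass over those that are not, and their reading is None.
At some moment in a run one of cell1, cell2, cell3, cell4, cell5, cell6, cup may be knocked a few centimetres aside while the robot is not near it.
It also fails if it takes over 210 s, if anything falls off the work surface, if the arm or the gripper's body presses on something with over 40 N, if the wrist force passes 120 N, or if a joint passes its speed limit or range.

## Working session

There is one attempt and no reset: what is moved stays moved. The work goes in short steps, each a Python script; the robot and the scene stay as the last script left them, time stands still between calls to the robot, and variables do not carry over. Pictures are saved under pics/ and viewed, on a budget of 14 in all, crops included, one or two more only if the job needs it, and the job is handed in when it is done.

```bash
ls; mkdir -p pics
cat > h.py <<'E'
import numpy as np, cv2
from cell import bot
from scipy.spatial.transform import Rotation as R
def cal(n):
    c=bot.calibration(n); return np.array(c["mtx"]),c["k1"],np.array(c["extrinsics"])
def pix(n,P):
    K,k,E=cal(n); P=np.atleast_2d(P); c=P@E[:3,:3].T+E[:3,3]; s=c[:,:2]/c[:,2:]
    s=s*(1+k*(s**2).sum(1,keepdims=True)); return s@K[:2,:2].T+K[:2,2]
def ground(n,uv,z):
    K,k,E=cal(n); uv=np.atleast_2d(np.array(uv,float)); d=(uv-K[:2,2])@np.linalg.inv(K[:2,:2]).T; s=d.copy()
    for _ in range(20): s=d/(1+k*(s**2).sum(1,keepdims=True))
    r=np.c_[s,np.ones(len(s))]@E[:3,:3]; o=-E[:3,:3].T@E[:3,3]
    return o+r*((z-o[2])/r[:,2:])
def snap(n,name=None):
    im=np.array(bot.camera(n)); 
    if name: cv2.imwrite("pics/"+name,im[:,:,::-1])
    return im
def q(Rm):
    x,y,z,w=R.from_matrix(Rm).as_quat(); return [w,x,y,z]
def down(yaw):  # tool z down, tool y axis at world angle yaw
    y=np.array([np.cos(yaw),np.sin(yaw),0]); z=np.array([0,0,-1.]); return q(np.c_[np.cross(y,z),y,z])
E
python3 - <<'E'
from h import *
for n in("scene","top"):
    snap(n,n+"0.png"); K,k,E=cal(n); print(n,K.diagonal(),k,-E[:3,:3].T@E[:3,3],E[2,:3])
    for t in("cell1","cup","cup_lip","cup_grip","bin","shutter_tab","flap","pad","mat","holder","tin","loupe","driver"):
        print(t,[(np.round(d["bbox"]).astype(int).tolist(),round(d["confidence"],2)) for d in bot.search_frame(n,t)][:7])
E
```

```text
pics
scene [493.43950794 493.43950794   1.        ] -0.0941098419874598 [ 0.99975911 -0.67374061  0.86727547] [-0.40598152  0.60070119 -0.68872134]
cell1 [([224, 281, 13, 7], 0.58), ([255, 311, 13, 7], 0.43), ([201, 308, 11, 12], 0.4)]
cup [([356, 112, 49, 38], 0.68), ([294, 188, 57, 42], 0.65)]
cup_lip [([290, 186, 56, 43], 0.9), ([283, 183, 75, 56], 0.23)]
cup_grip [([293, 188, 54, 43], 0.94)]
bin [([344, 96, 82, 98], 0.65)]
shutter_tab [([355, 113, 51, 38], 0.61)]
flap [([360, 137, 31, 15], 0.54), ([394, 220, 18, 18], 0.24), ([348, 96, 78, 96], 0.19)]
pad [([281, 181, 77, 56], 0.79), ([359, 114, 47, 39], 0.45), ([349, 100, 78, 92], 0.2)]
mat [([157, 212, 198, 172], 0.78)]
holder [([270, 230, 18, 13], 0.62)]
tin [([305, 254, 14, 11], 0.53), ([249, 251, 12, 11], 0.37), ([294, 187, 53, 42], 0.31)]
loupe [([398, 220, 19, 14], 0.77)]
driver [([344, 268, 49, 27], 0.59)]
top [370.4373922 370.4373922   1.       ] 0.013285392470798464 [ 0.45282532 -0.04285579  0.94484001] [ 1.21243543e-01 -4.76854008e-04 -9.92622675e-01]
cell1 [([405, 194, 11, 10], 0.59), ([362, 233, 9, 15], 0.48), ([431, 228, 10, 13], 0.43)]
cup [([266, 184, 32, 64], 0.81)]
cup_lip [([266, 189, 36, 62], 0.56), ([360, 234, 10, 12], 0.18)]
cup_grip [([268, 184, 30, 67], 0.88)]
bin [([109, 168, 120, 72], 0.87)]
shutter_tab [([157, 176, 47, 53], 0.9), ([433, 229, 8, 9], 0.74)]
flap [([205, 184, 4, 10], 0.64)]
pad [([406, 195, 10, 6], 0.74), ([261, 193, 46, 66], 0.6)]
mat [([314, 164, 149, 107], 0.71)]
holder [([331, 223, 15, 16], 0.72), ([262, 189, 46, 71], 0.31)]
tin [([333, 192, 14, 8], 0.43)]
loupe [([257, 138, 14, 16], 0.69), ([400, 236, 7, 3], 0.52)]
driver [([257, 138, 12, 16], 0.69), ([334, 123, 6, 42], 0.68)]
```

```bash
ls
```

```text
h.py
pics
```

Run:
```python
import cv2
a=cv2.imread("pics/top0.png")[100:290,90:480]; cv2.imwrite("pics/t0c.png",cv2.resize(a,None,fx=2.05,fy=2.05,interpolation=cv2.INTER_CUBIC))
a=cv2.imread("pics/scene0.png")[80:390,150:450]; cv2.imwrite("pics/s0c.png",cv2.resize(a,None,fx=1.9,fy=1.9,interpolation=cv2.INTER_CUBIC))
```

```text
(no output)
```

View pics/t0c.png

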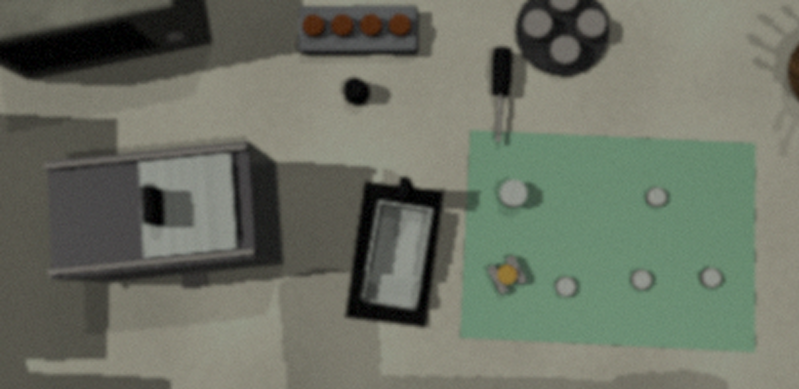

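View pics/s0c.png

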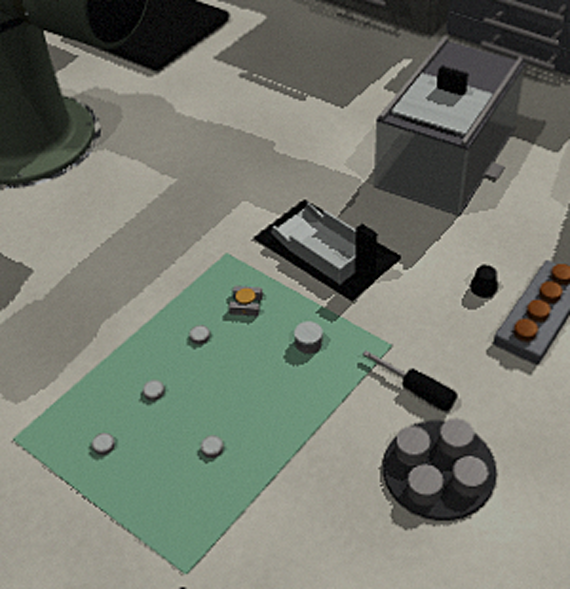

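The top view shows the box at left (crop 150,210), the cup on its pad (crop 398,250; handle on the far side), and four cells on the mat at crop (656,197), (566,287), (641,279) and (711,277). The scene view shows the same four, at crop (200,334), (153,390), (103,443) and (212,447). Next I'll zoom in on the box and cup to measure their poses.

Run:
```python
import cv2,numpy as np
t=cv2.imread("pics/top0.png");s=cv2.imread("pics/scene0.png")
def c(im,x,y,w,h,f):
    a=cv2.resize(im[y:y+h,x:x+w],None,fx=f,fy=f,interpolation=cv2.INTER_CUBIC)
    a=np.clip(a.astype(float)*1.5,0,255).astype(np.uint8)
    for i in range(0,w,10): cv2.line(a,(i*f,0),(i*f,6 if i%50 else 14),(0,0,255),1); 
    for j in range(0,h,10): cv2.line(a,(0,j*f),(6 if j%50 else 14,j*f),(0,0,255),1)
    return a
cv2.imwrite("pics/bin.png",np.vstack([c(t,100,155,140,90,4)[:,:560],np.zeros((6,560,3),np.uint8)]))
a=c(t,105,160,130,90,3);b=c(s,340,85,100,120,4)
o=np.zeros((500,800,3),np.uint8);o[:270,:390]=a;o[:480,400:800]=b;cv2.imwrite("pics/bin.png",o)
a=c(t,250,178,70,90,5);b=c(s,275,175,90,70,4)
o=np.zeros((460,720,3),np.uint8);o[:450,:350]=a;o[:280,360:720]=b;cv2.imwrite("pics/cup.png",o)
```

```text
(no output)
```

View pics/bin.png

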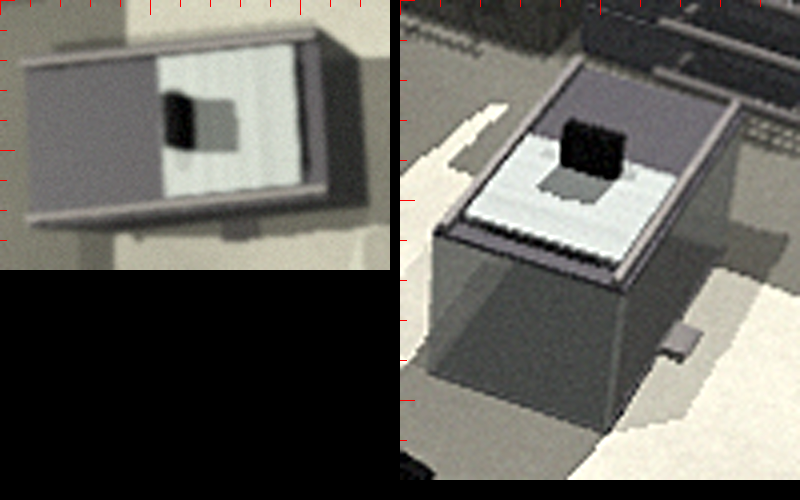

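View pics/cup.png

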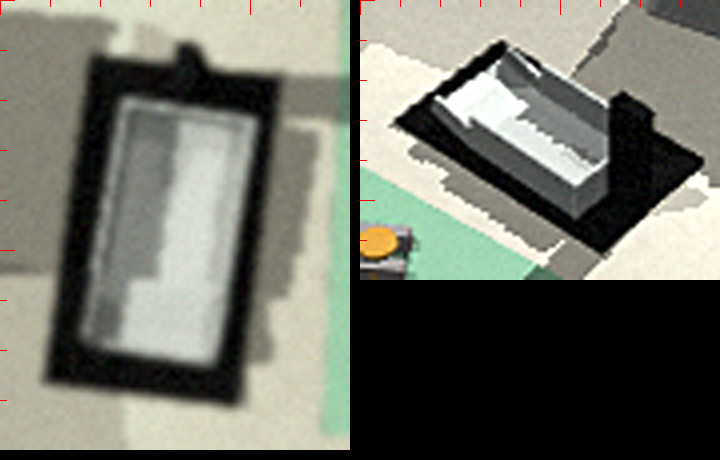

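The box's front-face corners, pad corners and cup rim can all be picked out. I'll fit the poses from these points and locate the cells by segmentation.

```bash
cat >> h.py <<'E'
from scipy.optimize import least_squares
def T2(p,P):
    P=np.atleast_2d(np.array(P,float)); c,s=np.cos(p[2]),np.sin(p[2])
    return np.c_[p[0]+c*P[:,0]-s*P[:,1],p[1]+s*P[:,0]+c*P[:,1],P[:,2]]
def fit(obs,p0,z0=0):
    def f(p):
        r=[]
        for n,P,uv in obs:
            if len(P): r.append((pix(n,(T2(p,np.array(P)/1e3)+[0,0,z0]))-np.array(uv)).ravel())
        return np.concatenate(r)
    s=least_squares(f,p0,loss="soft_l1"); return s.x,f(s.x).reshape(-1,2)
def cells(im=None):
    """grey round blobs on the green mat in the top picture -> world xy"""
    im=snap("top") if im is None else im
    hsv=cv2.cvtColor(im,cv2.COLOR_RGB2HSV); g=((hsv[...,0]>55)&(hsv[...,0]<90)&(hsv[...,1]>60)).astype(np.uint8)
    cs,_=cv2.findContours(g,cv2.RETR_EXTERNAL,cv2.CHAIN_APPROX_NONE); hull=cv2.convexHull(max(cs,key=cv2.contourArea))
    m=np.zeros_like(g); cv2.fillPoly(m,[hull],1); m&=(hsv[...,1]<50)&(hsv[...,2]>95)
    n,_,st,ce=cv2.connectedComponentsWithStats(m); out=[]
    for i in range(1,n):
        if 35<st[i,4]<400: out.append((*ground("top",ce[i],.0097)[0,:2].round(4),int(st[i,4]),*ce[i].round(1)))
    return out
E
python3 - <<'E'
from h import *
S=lambda a,o:[((x-400)/4+340,y/4+85) for x,y in a]
obs=[("scene",[(65,-110,0),(-65,-110,0),(65,-110,120),(-65,-110,120)],S([(610,432),(427,373),(628,288),(435,235)],0))]
p,r=fit(obs,[.5,.3,0]);print("bin",p.round(4),r.round(1).tolist())
print("top corners pred in crop",((pix("top",T2(p,[(-.065,.11,.12),(.065,.11,.12),(.065,-.11,.12),(-.065,-.11,.12)]))-[105,160])*3).round().tolist())
U=lambda a:[(x/3+105,y/3+160) for x,y in a]
obs.append(("top",[(59,110,122),(59,-110,122),(-59,-110,122),(-59,110,122)],U([(22,66),(318,30),(327,192),(26,222)])))
p,r=fit(obs,p);print("bin2",p.round(4),r.round(1).tolist())
C=lambda a:[(x/5+250,y/5+178) for x,y in a]
pp,r=fit([("top",[(85,50,4),(85,-50,4),(-85,-50,4),(-85,50,4)],C([(92,55),(280,72),(242,405),(44,382)]))],[.4,.05,0]);print("pad",pp.round(4),r.round(1).tolist())
pc,r=fit([("top",[(53,33,28),(53,-33,28),(-70,-33,15),(-70,33,15)],C([(122,97),(260,118),(217,367),(80,345)])),
 ("scene",[(53,-33,28),(53,-33,0)],[(329.5,221.25),(329.5,229.25)])],[.4,.05,0],.004);print("cup",pc.round(4),r.round(1).tolist())
tt=ground("top",U([(162,92),(195,92),(195,150),(162,150)]),.157);print("tab top corners",tt.round(4).tolist())
sc=ground("scene",S([(567,120),(627,135)],0),.157);print(sc.round(4).tolist())
print("plate edge",ground("top",U([(160,58),(162,196),(296,45),(300,185)]),.124).round(4).tolist())
for c in cells():print(c)
E
```

```text
bin [0.5556 0.3066 0.1234] [[0.1, 0.3], [0.1, 0.5], [0.2, -0.1], [-0.5, -1.1]]
top corners pred in crop [[34.0, 235.0], [23.0, 63.0], [316.0, 25.0], [333.0, 196.0]]
bin2 [0.5571 0.3081 0.1023] [[-0.1, 0.2], [0.3, -0.2], [-0.0, -0.1], [-0.3, -1.7], [-0.1, -0.4], [-0.7, 1.0], [0.3, -1.1], [0.9, 0.0]]
pad [ 0.5154  0.0523 -0.1223] [[-0.6, -0.8], [0.4, 0.2], [0.0, 0.2], [0.1, 0.2]]
cup [ 0.5201  0.0466 -0.1641] [[0.1, 0.1], [-1.3, -0.0], [-0.4, -0.5], [0.8, -0.2], [-0.3, -0.0], [-0.4, 0.1]]
tab top corners [[0.5776, 0.3028, 0.157], [0.5774, 0.2793, 0.157], [0.5357, 0.2776, 0.157], [0.5359, 0.301, 0.157]]
[[0.5402, 0.2941, 0.157], [0.5801, 0.3001, 0.157]]
plate edge [[0.6086, 0.3199, 0.124], [0.5053, 0.3139, 0.124], [0.6177, 0.2188, 0.124], [0.5125, 0.2127, 0.124]]
(np.float64(0.5892), np.float64(-0.0934), 170, np.float64(339.9), np.float64(193.7))
(np.float64(0.5833), np.float64(-0.2711), 93, np.float64(409.7), np.float64(195.4))
(np.float64(0.4816), np.float64(-0.0706), 55, np.float64(331.5), np.float64(236.1))
(np.float64(0.4804), np.float64(-0.2489), 102, np.float64(402.5), np.float64(236.0))
(np.float64(0.4823), np.float64(-0.3347), 97, np.float64(436.6), np.float64(235.0))
(np.float64(0.4729), np.float64(-0.156), 97, np.float64(365.6), np.float64(239.3))
```

```bash
cat >> h.py <<'E'
BIN=np.array([.5565,.3075,.10])
def bx(x,y,z): return T2(BIN,[[x,y,z]])[0]
E
python3 - <<'E'
from h import *
o=down(BIN[2]+np.pi/2)
bot.set_gripper(0)
bot.move_pose(bx(0,-.065,.25),o); 
bot.move_linear(bx(0,-.065,.138),.15)
print(bot.read_joint_positions(),bot.read_position())
print(bot.move_linear(bx(0,.085,.138),.05,until_force=8),bot.read_position(),bot.read_ft_force())
bot.move_linear(bx(0,.05,.138),.1) if 0 else None
p=np.array(bot.read_position());b=R.from_euler("z",-BIN[2]).apply(p-[*BIN[:2],0]);print("box",b)
p2=bx(b[0],b[1]-.01,.138);bot.move_linear(p2,.1);bot.move_linear([*p2[:2],.26],.2)
bot.move_pose([.45,-.05,.40],down(0))
a=snap("top","t1.png");snap("scene","s1.png");print(bot.read_clock())
for c in cells(a):print(c)
s=cv2.imread("pics/scene1.png" if 0 else "pics/s1.png")[85:205,330:450]
o=cv2.resize(a[150:280,100:330,::-1],None,fx=2,fy=2,interpolation=2)
q_=np.zeros((560,800,3),np.uint8);q_[:260,:460]=o;q_[:360,:][:, 460:800]=cv2.resize(s,(340,360),interpolation=2);cv2.imwrite("pics/v1.png",q_[:370])
E
```

```text
[ 2.86718447e-01  5.12666886e-01 -1.50797348e-01  9.05873623e-01
  1.98555787e-05  1.86912721e-01] [0.56369272 0.24293929 0.13890301]
True [0.55012918 0.36952234 0.13754015] [ 0.72521911 -2.16108433  0.84630483]
box [-0.00014709  0.06234851  0.13754015]
11.2333
```

View pics/v1.png

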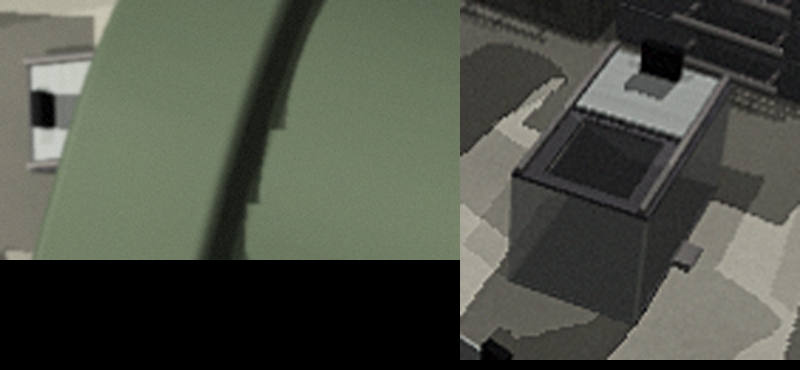

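The shutter is fully open and the port is clear, with the dark flap showing at about (610,155). Now I'll pick the cells, checking the cup and cells again before each pick.

```bash
cat >> h.py <<'E'
HOME=[-1.479,.326,-.193,1.052,0,1.437]
CUP=np.array([.5201,.0466,-.155])
TRUE=[(.5892,-.0934),(.4816,-.0706)]  # tin, holder blobs
def look():
    bot.goto_joints(HOME); a=snap("top"); t0=cv2.imread("pics/top0.png")[:,:,::-1]
    d=np.abs(a.astype(int)-t0)[183:260,262:304].mean()
    cs=[c for c in cells(a) if min(np.hypot(c[0]-x,c[1]-y) for x,y in TRUE)>.02]
    print("t",bot.read_clock(),"cupdiff",round(d,2),[(float(c[0]),float(c[1]),c[2]) for c in cs]); return a,cs,d
def pick(c):
    o=down(CUP[2]); bot.set_gripper(.5,30)
    bot.move_pose([c[0],c[1],.06],o); hit=bot.move_linear([c[0],c[1],-.004],.04,until_force=3)
    z=bot.read_position()[2]; bot.move_linear([c[0],c[1],z+.0015],.03); bot.set_gripper(.2,30)
    w=bot.read_gripper_width(); bot.move_linear([c[0],c[1],.10],.2); print("hit",hit,"z",round(z,4),"w",round(w,3),round(bot.read_gripper_width(),3)); return w
def drop(x,y):
    p=T2(CUP,[[x,y,0]])[0]; bot.move_pose([*p[:2],.10],down(CUP[2])); bot.move_linear([*p[:2],.022],.12)
    bot.set_gripper(.42); bot.move_linear([*p[:2],.11],.2)
E
python3 - <<'E'
from h import *
a,cs,d=look()
cs.sort(key=lambda c:-c[1]); c=cs[0]
pick(c)
a=snap("scene","s2.png"); cv2.imwrite("pics/v2.png",cv2.resize(a[180:400,150:380,::-1],None,fx=2.5,fy=2.5))
E
```

```text
t 13.4667 cupdiff 2.68 [(0.5829, -0.2714, 95), (0.4806, -0.2489, 98), (0.4821, -0.3349, 99), (0.4728, -0.1558, 99)]
hit True z 0.0002 w 0.264 0.26
```

View pics/v2.png

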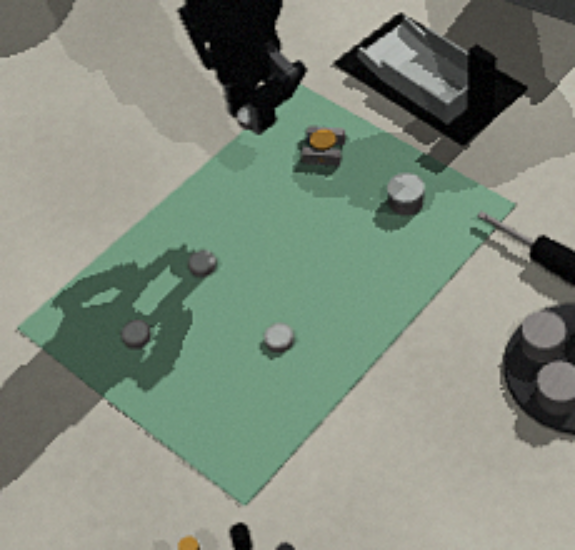

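The cell is held between the fingertips at (245,115), and the other three and the cup haven't moved. I'll drop it in the cup and pick up the next one.

Run:
```python
from h import *
drop(.010,.014)
a,cs,d=look()
cs.sort(key=lambda c:-c[1]); 
b=a[175:270,245:325,::-1]; cv2.imwrite("pics/v3.png",cv2.resize(b,None,fx=5,fy=5,interpolation=2))
```

```text
t 23.7333 cupdiff 29.43 [(0.5831, -0.2712, 93), (0.4806, -0.2489, 99), (0.4825, -0.3347, 98)]
```

View pics/v3.png

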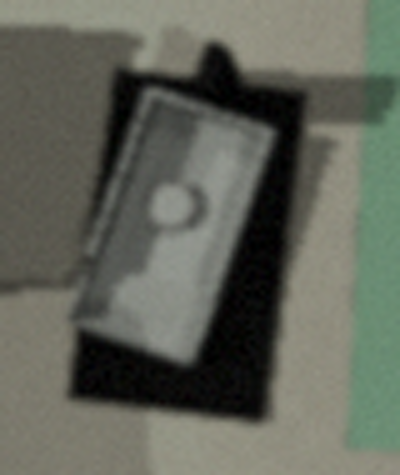

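The cup has been knocked and turned on its pad, but the cell is inside it at (175,203). I'll refit the cup from this picture's corners: (148,88), (277,127), (195,365) and (72,322).

```bash
cat >> h.py <<'E'
def fitcup(px,off,sc):
    uv=[(x/sc+off[0],y/sc+off[1]) for x,y in px]
    return fit([("top",[(53,33,28),(53,-33,28),(-70,-33,15),(-70,33,15)],uv)],CUP,.004)
import os
if os.path.exists("cup.npy"): CUP=np.load("cup.npy")
REF=None
def look():
    global REF
    bot.goto_joints(HOME); a=snap("top"); n="ref.png" if os.path.exists("ref.png") else "pics/top0.png"
    d=np.abs(a.astype(int)-cv2.imread(n)[:,:,::-1])[178:268,250:315].mean(); cv2.imwrite("ref.png",a[:,:,::-1])
    cs=[c for c in cells(a) if min(np.hypot(c[0]-x,c[1]-y) for x,y in TRUE)>.02]; cs.sort(key=lambda c:-c[1])
    print("t",bot.read_clock(),"cupdiff",round(d,2),[(float(c[0]),float(c[1]),c[2]) for c in cs]); return a,cs,d
def drop(x,y):
    p=T2(CUP,[[x,y,0]])[0]; bot.move_pose([*p[:2],.10],down(CUP[2])); print("touch",bot.move_linear([*p[:2],.024],.12,until_force=4))
    bot.set_gripper(.40); bot.move_linear([*p[:2],.11],.2)
E
python3 - <<'E'
from h import *
p,r=fitcup([(148,88),(277,127),(195,365),(72,322)],(245,175),5);print(p,r.round(1).tolist());np.save("cup.npy",p)
import h; h.CUP=p
print("cell in cup", ground("top",[245+175/5,175+203/5],.0147))
a,cs,d=look(); w=pick(cs[0])
if w>.2: 
    drop(.010,-.014); a,cs,d=look()
    cv2.imwrite("pics/v4.png",cv2.resize(a[175:270,245:325,::-1],None,fx=5,fy=5,interpolation=2))
E
```

```text
[ 0.53004423  0.05566584 -0.33018093] [[0.3, -0.3], [-0.4, 0.2], [0.3, -0.0], [-0.2, 0.1]]
cell in cup [[0.53408909 0.05863645 0.0147    ]]
t 24.0333 cupdiff 19.26 [(0.4805, -0.2488, 98), (0.583, -0.2713, 94), (0.4824, -0.3354, 96)]
hit True z 0.0002 w 0.267 0.262
touch False
t 33.975 cupdiff 7.94 [(0.5831, -0.2713, 93), (0.4822, -0.3349, 98)]
```

View pics/v4.png

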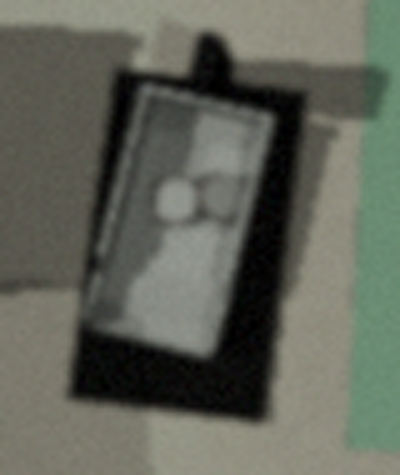

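The cup shifted again, so my fingers must be brushing its side wall. I'll refit it from (142,88), (275,115), (215,358) and (85,325), then release the rest on the centreline and higher up. Both cells are in, at (177,200) and (220,197).

```bash
python3 - <<'E'
import re
s=open("h.py").read()
s=s.replace("def drop(x,y):\n    p=T2(CUP,[[x,y,0]])[0]; bot.move_pose([*p[:2],.10],down(CUP[2])); print(\"touch\",bot.move_linear([*p[:2],.024]","def drop(x,y,z=.03):\n    p=T2(CUP,[[x,y,0]])[0]; bot.move_pose([*p[:2],.10],down(CUP[2])); print(\"touch\",bot.move_linear([*p[:2],z]")
s=s.replace("bot.set_gripper(.40)","bot.set_gripper(.38)");open("h.py","w").write(s)
E
python3 - <<'E'
from h import *
import h
p,r=fitcup([(142,88),(275,115),(215,358),(85,325)],(245,175),5);print(p,r.round(1).tolist());np.save("cup.npy",p);h.CUP=p
cs=cells(); cs=[c for c in cs if min(np.hypot(c[0]-x,c[1]-y) for x,y in TRUE)>.02]
if pick(cs[0])>.2: 
    drop(-.019,0); a,cs,d=look()
    cv2.imwrite("pics/v5.png",cv2.resize(a[175:270,245:325,::-1],None,fx=5,fy=5,interpolation=2))
E
```

```text
[ 0.53225375  0.05326499 -0.24428066] [[0.4, -0.6], [-0.5, 0.1], [-0.1, 0.0], [0.2, 0.4]]
hit True z 0.0002 w 0.262 0.265
touch False
t 44.2583 cupdiff 3.55 [(0.4826, -0.3347, 97)]
```

View pics/v5.png

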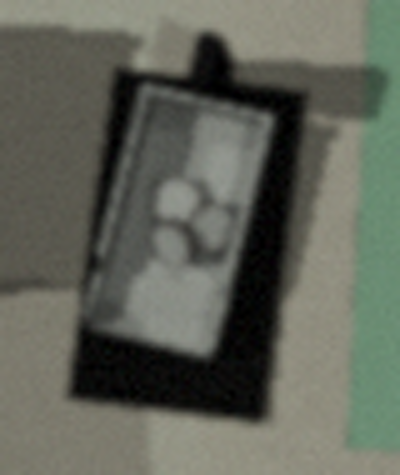

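```bash
cat >> h.py <<'E'
def lip_pose(th,lx,lz,s=1,ly=-.052):
    """TCP pose putting the cup lip at box (lx,ly,.12+lz), tilt th deg, cup yaw = box yaw"""
    Rc=R.from_euler("z",BIN[2])*R.from_euler("y",-th,degrees=True)
    L=bx(lx,ly,.12+lz); p=L+Rc.apply([.136,0,.049-bot.grip_depth])
    return p,q(Rc.as_matrix()@np.diag([-s,s,-1.]))
WP=[(0,-.015,.09),(15,-.022,.018),(30,-.020,-.002),(45,-.015,-.025),(60,-.008,-.045),(70,0,-.058)]
def cup_tcp(p,s,z):  # TCP pose gripping the handle of a level cup at p
    g=T2(p,[[.066,0,0]])[0]; return [*g[:2],z],q(R.from_euler("z",p[2]).as_matrix()@np.diag([-s,s,-1.]))
E
python3 - <<'E'
from h import *
import h
cs=[c for c in cells() if min(np.hypot(c[0]-x,c[1]-y) for x,y in TRUE)>.02]
if pick(cs[0])>.2: 
    drop(.030,0,.038); a,cs,d=look()
    cv2.imwrite("pics/v6.png",cv2.resize(a[175:270,245:325,::-1],None,fx=5,fy=5,interpolation=2))
for s in(1,-1):
    print(s,np.round(bot.solve_ik(*cup_tcp(CUP,s,.045)),2))
    for w in WP:
        j=bot.solve_ik(*lip_pose(*w,s)); print(w,None if j is None else np.round(j,2))
E
```

```text
hit True z 0.0002 w 0.265 0.26
touch True
t 53.7833 cupdiff 2.88 []
1 [-0.06  0.59 -0.29  0.69  0.    0.18]
(0, -0.015, 0.09) [0.27 0.69 0.42 1.3  0.   0.17]
(15, -0.022, 0.018) [ 0.3   0.46 -0.1   0.75 -0.05  0.19]
(30, -0.02, -0.002) [ 0.33  0.29 -0.45  0.32 -0.12  0.2 ]
(45, -0.015, -0.025) [ 0.38  0.21 -0.78 -0.18 -0.19  0.2 ]
(60, -0.008, -0.045) [ 0.43  0.29 -1.07 -0.81 -0.28  0.17]
(70, 0, -0.058) [ 0.46  0.51 -1.22 -1.36 -0.34  0.13]
-1 [-0.06  0.59 -0.29  0.69  0.   -2.96]
(0, -0.015, 0.09) [ 0.27  0.69  0.42  1.3   0.   -2.97]
(15, -0.022, 0.018) [ 0.3   0.46 -0.1   0.75 -0.05 -2.95]
(30, -0.02, -0.002) [ 0.33  0.29 -0.45  0.32 -0.12 -2.94]
(45, -0.015, -0.025) [ 0.38  0.21 -0.78 -0.18 -0.19 -2.94]
(60, -0.008, -0.045) [ 0.43  0.29 -1.07 -0.81 -0.28 -2.97]
(70, 0, -0.058) [ 0.46  0.51 -1.22 -1.36 -0.34 -3.01]
```

View pics/v6.png

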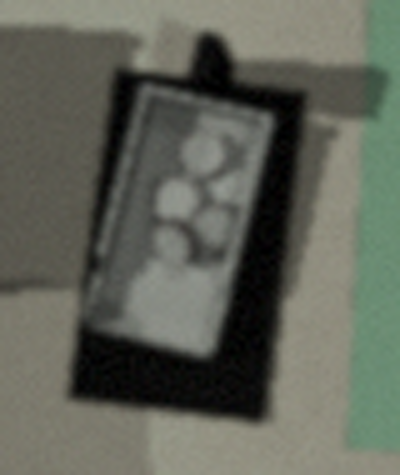

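All four cells are in the cup, it didn't move this time, and none are left on the bench. I'll grip the handle and carry the cup to just above the port.

Run:
```python
from h import *
p,o=cup_tcp(CUP,1,.14); bot.set_gripper(.5); bot.move_pose(p,o); print(bot.move_linear([*p[:2],.045],.1,until_force=8))
bot.set_gripper(0,100); print("w",bot.read_gripper_width(), bot.read_ft_force())
bot.move_linear([*p[:2],.24],.12); print(bot.read_ft_force(),bot.read_gripper_width())
P,O=lip_pose(*WP[0]); bot.move_linear(P,.15,rotation=O)
print(bot.read_position(),bot.read_clock())
P,O=lip_pose(8,-.022,.03); bot.move_linear(P,.08,rotation=O)
a=snap("scene"); b=snap("top")
v=np.zeros((480,800,3),np.uint8);v[:,:480]=cv2.resize(a[60:200,320:460,::-1],(480,480),interpolation=2);v[:320,480:]=cv2.resize(b[140:280,110:250,::-1],(320,320),interpolation=2);cv2.imwrite("pics/v7.png",v)
```

```text
False
w 0.12789260187587986 [-0.32163653  0.74379262  4.41825786]
[ 0.24155024  0.1050921  -2.638072  ] 0.12850762564585047
[0.68206238 0.26727558 0.24047865] 61.7417
```

View pics/v7.png

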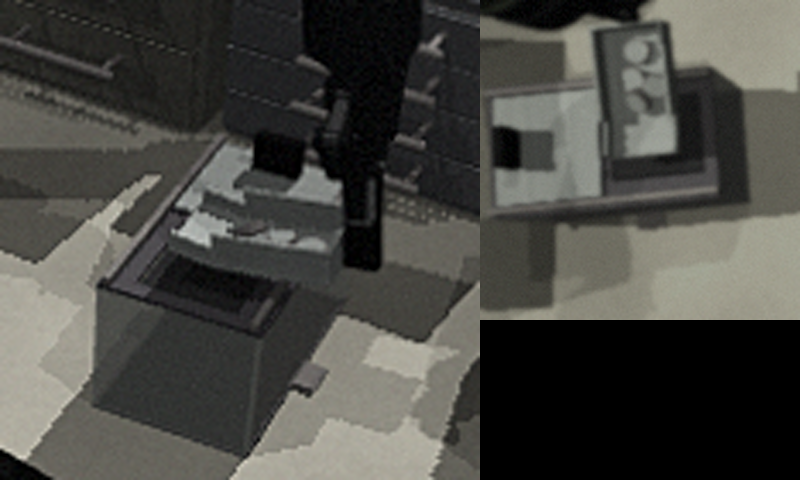

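Four cells still show in the carried cup, and its lip is over the port at (642,157) in the right-hand panel. Before lowering, I'll check the lip against the port numerically.

Run:
```python
from h import *
f=lambda u,v:(110+(u-480)/2.286,140+v/2.286)
inv=lambda p:R.from_euler("z",-BIN[2]).apply(p-[*BIN[:2],0]).round(4)
for n,uv,z in(("lipL",(608,160),.158),("lipR",(676,153),.158),("shutter edge near",(604,195),.124),("shutter edge far",(597,90),.124),("port right-near",(704,176),.12),("rail end near",(718,190),.124)):
    print(n,inv(ground("top",[f(*uv)],z)[0]))
```

```text
lipL [-0.0229 -0.0196  0.158 ]
lipR [-0.0232 -0.0828  0.158 ]
shutter edge near [-0.0515 -0.      0.124 ]
shutter edge far [0.0523 0.0008 0.124 ]
port right-near [-0.0431 -0.096   0.12  ]
rail end near [-0.0586 -0.1097  0.124 ]
```

The lip is within about 1 mm of where I planned it, and the box fit agrees with the shutter and port edges. Now the pour.

Run:
```python
from h import *
for w,v in zip(WP[1:],(.06,.06,.08,.08,.06)):
    P,O=lip_pose(*w); bot.move_linear(P,v,rotation=O); print(w,np.round(bot.read_ft_force(),1),round(bot.read_clock(),1))
bot.wait(1.5)
a=snap("scene"); b=snap("top")
v=np.zeros((480,800,3),np.uint8);v[:,:480]=cv2.resize(a[60:200,320:460,::-1],(480,480),interpolation=2);v[:320,480:]=cv2.resize(b[140:280,110:250,::-1],(320,320),interpolation=2);cv2.imwrite("pics/v8.png",cv2.convertScaleAbs(v,alpha=1.6))
```

```text
(15, -0.022, 0.018) [ 0.2  0.4 -2.5] 62.8
(30, -0.02, -0.002) [ 0.4 -0.1 -1.2] 63.4
(45, -0.015, -0.025) [-1.7 -0.1 -0.3] 63.9
(60, -0.008, -0.045) [-2.4  0.1 -1.1] 64.6
(70, 0, -0.058) [-2.9 -1.1 -0.7] 65.2
```

View pics/v8.png

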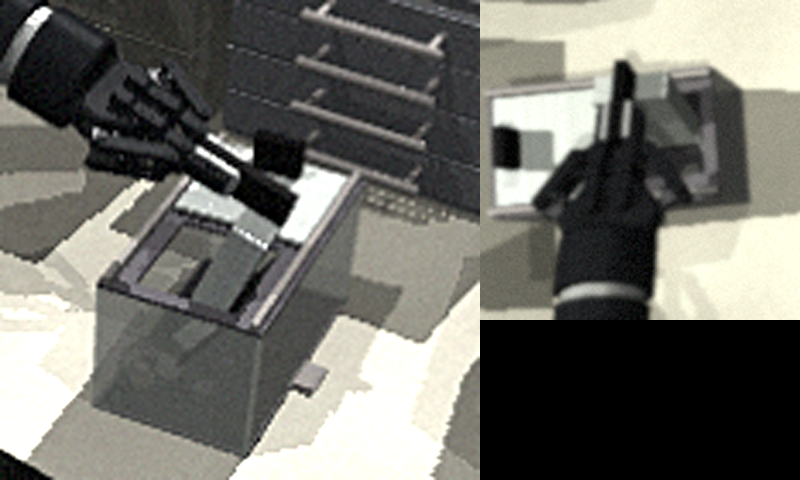

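The flap is pressed open by the lip, the fingers are clear of it, and cells seem to show inside the box near (170,360). I'll back out along the same path and check the cup is empty and still square in the grip.

Run:
```python
from h import *
for w in WP[::-1][1:]:
    P,O=lip_pose(*w); bot.move_linear(P,.1,rotation=O)
print(np.round(bot.read_ft_force(),2),bot.read_gripper_width())
pad=np.array([.5154,.0523,-.1223]); c=T2(pad,[[-.0045,0,0]])[0]; tgt=np.array([c[0],c[1],pad[2]]); np.save("tgt.npy",tgt)
P,O=cup_tcp(tgt,1,.24); bot.move_linear(P,.15,rotation=O)
bot.move_linear([*P[:2],.075],.12)
a=snap("scene"); b=snap("top"); print(bot.read_clock())
v=np.zeros((480,800,3),np.uint8);v[:240,:480]=cv2.resize(a[160:250,260:440,::-1],(480,240),interpolation=2);v[240:,:320]=cv2.resize(a[90:210,335:455,::-1],(320,240),interpolation=2);v[:,480:]=cv2.resize(b[160:280,245:325,::-1],(320,480),interpolation=2);cv2.imwrite("pics/v9.png",cv2.convertScaleAbs(v,alpha=1.5))
```

```text
[ 0.65  0.22 -1.56] 0.1270540529523459
73.2833
```

View pics/v9.png

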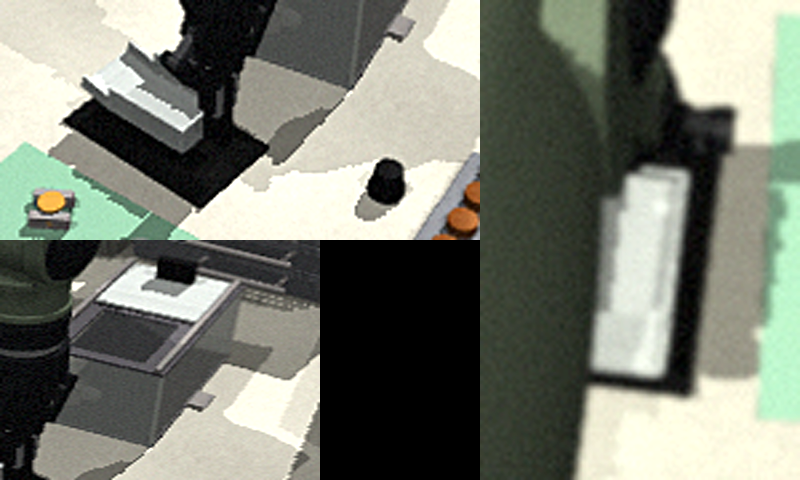

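The cup is empty and level over the pad, and the flap has sprung shut. I'll set the cup down and close the shutter.

Run:
```python
from h import *
tgt=np.load("tgt.npy"); P,O=cup_tcp(tgt,1,.24)
print(bot.move_linear([*P[:2],.040],.03,until_force=3),bot.read_position(),np.round(bot.read_ft_force(),1))
bot.set_gripper(.45); bot.move_linear([*P[:2],.20],.15)
o=down(BIN[2]+np.pi/2); bot.set_gripper(0)
bot.move_pose(bx(0,.125,.25),o); bot.move_linear(bx(0,.125,.138),.12,until_force=8)
print(bot.move_linear(bx(0,-.03,.138),.05,until_force=8),bot.read_ft_force())
p=np.array(bot.read_position());b=R.from_euler("z",-BIN[2]).apply(p-[*BIN[:2],0]);print("box",b)
p2=bx(b[0],b[1]+.01,.138);bot.move_linear(p2,.1);bot.move_linear([*p2[:2],.26],.2)
a,cs,d=look(); s=snap("scene","s9.png")
v=np.zeros((560,800,3),np.uint8);v[:560,:480]=cv2.resize(s[85:260,290:440,::-1],(480,560),interpolation=2);v[:380,480:]=cv2.resize(a[175:270,245:325,::-1],(320,380),interpolation=2)
v[380:,480:]=cv2.resize(a[155:245,105:265,::-1],(320,180),interpolation=2)
cv2.imwrite("pics/v10.png",cv2.convertScaleAbs(v,alpha=1.5))
```

```text
True [0.57621375 0.04482199 0.04569728] [-0.6 -0.3  4.7]
True [0.21492531 2.66908873 2.98869735]
box [-9.32089834e-05 -2.22903599e-03  1.37976802e-01]
t 85.3833 cupdiff 20.77 []
```

View pics/v10.png

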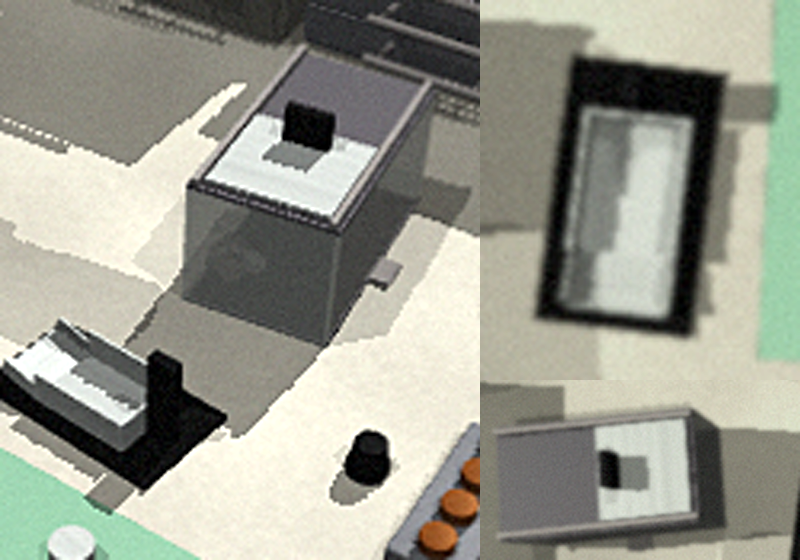

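Run:
```python
from h import *
uv=[(582-480,108),(693-480,115),(668-480,316),(557-480,305)]
p,r=fitcup(uv,(245,175),4);print(p.round(4),r.round(1).tolist())
pad=np.array([.5154,.0523,-.1223])
c=T2(p,[(-.07,.033,0),(-.07,-.033,0),(.079,.006,0),(.079,-.006,0)])
print("corners in pad",(R.from_euler("z",-pad[2]).apply(c-[*pad[:2],0])*1e3).round(1).tolist())
a=snap("top").astype(int);t=cv2.imread("pics/top0.png")[:,:,::-1].astype(int)
for n,(x,y,w,h) in dict(tin=(330,183,22,22),holder=(328,222,22,22),loupe=(255,136,18,20),driver=(328,120,16,52)).items():print(n,np.abs(a-t)[y:y+h,x:x+w].mean().round(2))
```

```text
[ 0.5114  0.0532 -0.1193] [[0.3, -0.5], [-1.0, 0.6], [-0.3, 0.1], [1.0, -0.1]]
corners in pad [[-74.2, 33.2, 0.0], [-74.0, -32.8, 0.0], [74.9, 6.7, 0.0], [74.9, -5.3, 0.0]]
tin 2.03
holder 2.31
loupe 2.77
driver 2.47
```

```bash
python3 -c "
from h import *
bot.close_job(); print(bot.read_clock())"
```

```text
the job is handed in; nothing more can be done
the job is handed in; nothing more can be done
```

The job is handed in, about 85 s into the 210 s allowed. I opened the shutter to its stop and picked the four cells that were present into the cup. I then pressed the flap open with the cup's lip, tipped the cells through, set the cup back on its pad and pushed the shutter fully shut.

**Last checks:**
- **Cells:** none showed on the mat or in the cup. A clump was visible through the box wall, but I could not count the four cells one by one inside the box.
- **Cup:** it stands level on the pad, about 10 mm or more inside every edge.
- **Shutter:** it stopped hard when closed, after about 105 mm of travel against the nominal 104 mm.
- **Holder, tin, loupe and screwdriver:** they look the same as in the first picture.

**What went wrong:** the cup shifted and turned on its pad during the first two drops. I think my fingers brushed its side wall, though the first shift could have been the random knock. I re-measured it each time and dropped the last two cells on its centreline. The last drop also set off the contact check, but the cup did not move.

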